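Clamp a new label roll between the centres of the roll stand

ROBOT

A 7-joint arm with a two-finger parallel gripper is mounted at the origin on a cart in front of the work surface, level with it; the furniture and walls round the work are solid. World frame = base frame: x ahead of the robot, y to its left, z up, the work surface at z = 0. Lengths are in mm, angles in rad, forces in N, time in s.
With the tool pointing down it reaches from about 400 to 875 mm from the base axis. Payload 4.4 kg.
Tool frame: the origin (TCP) lies midway between the tips of the shut fingers; the grasp point (between the pads) lies 19 mm behind it (ctrl.grip_point_offset is the distance from the TCP to the grasp point, in mm); z points along the fingers, x is the direction in which the jaws open and shut, and the axes are right-handed (so a half turn about z gives the same grasp; the last joint's range is limited). The gripper opens to 85 mm and grips with 20 to 120 N. Pads are 22 mm wide; open, the fingers measure 114 mm over their backs; the gripper's body (76 mm by 85 mm) begins 54 mm behind the grasp point. The pads swing forward as they close: fully open they stand 13 mm farther back than shut.
Start: joints at [-1.336, 0.628, 0.038, 1.517, -0.027, 0.996, -0.02], TCP at [192.561, 620.837, 231.313] pointing down, gripper open.
Joint ranges: [-3.06, 3.06], [-0.37, 2.12], [-1.25, 1.32], [0.18, 2.47], [-1.1, 4.24], [0.23, 1.98], [-2.94, 2.94]. Speed limits (rad/s): [2.57, 2.57, 3.14, 3.14, 3.14, 3.14, 3.14].

INTERFACE

Orientations are given as [roll, pitch, yaw] about the fixed x, y, z axes, in that order (R = Rz(yaw) Ry(pitch) Rx(roll)).
In Python, from cell import ctrl, viewer gives the robot as it stands.
- The arm moves only by the tool apply_moves, never from a script. Its argument "series" is a list that holds one entry, the list of rows, each a list of 6 numbers: the shift along the tool's x, y, z normalised to -1 to 1, where 1 is 50 mm, then the turn, a rotation vector about the tool's x, y, z normalised to -1 to 1, where 1 is 6 degrees. In form: [[[tx, ty, tz, rx, ry, rz], ...]]. A call has exactly 5 rows; each row shifts and turns the commanded pose from where the row before left it, along the tool's axes as they then stand; what a row does not reach is not made up. A row lasts 1/8 s, in which the tool goes at most 62.5 mm and 10.7 degrees, less where a joint would pass 70% of its speed; a pose out of reach is approached as far as the arm can. A call with a number of a shift or a turn outside -1 to 1 is refused whole. A call with a gripper value outside its range is refused whole. "claw" is the gripper command: -1 is shut, 1 is fully open, values between are in proportion, set as the call begins (left out, the last holds). The fingers move at their own pace and stop on an object; the grip force is fixed at half the most. Time passes only in rows, so rows that do not move let the fingers close, or fill a call up. It gives the time, the measured TCP pose, the force and the opening at its end, in the units of the state.
- ctrl.read_state(): the state, without advancing time (a new reading comes with each control period).
- viewer.get_image(name): name is "side" or "top" or "wrist"; returns the picture (420x560x3 uint8, blue, green, red); there is no depth.
- viewer.camera_info(name): a dict with "K" (3x3 intrinsics, pixels), "R" (3x3) and "t" (3): a world point X has camera coordinates R X + t. Camera axes: x right, y down, z forward; pixel columns grow to the right and rows downward; lengths in mm; the calibration is good to about 2 mm. The wrist camera is an equidistant fisheye: a pixel r from the principal point sees the ray r / f radians off the axis. A picture is of the moment at which its call begins: read the wrist's pose just before it. camera_info takes no time and is no camera call; for the wrist camera it gives the pose at the moment of the call.
- ctrl.finish_job(): hands the job in, once; it reports no verdict.
Trained networks look in the newest picture that a camera, given by its name, has taken for a name from the list of things; names that differ only in an ending like _2 or _b are one class to them, and where a whole thing is asked for, a point or a joint stands for the part that bears it (a point fixed in the world has none). Each returns a list of dicts, best first, with "score" (0 to 1); they miss things now and then, are a little off and sometimes report something else, mostly with a low value. They report only what shows in the picture. A call takes as long as a camera call. They do not tell look-alikes from the thing itself.
- viewer.find_in(camera, label): "location" ([column, row] as shares, 0 to 1, of the picture: columns of its width, rows of its height, amid what is visible of it).
The state is a dict: "clock": time; "qpos": joint angles; "qd": joint speeds; "tau": joint torques, N m; "eef_pos": TCP position; "tool_rot": TCP orientation; "force": force on the tool from outside, world axes, zero at the start; "torque": the same for the moment, N m; "width": finger opening in mm.
Only numpy, scipy, OpenCV 4.12 (cv2) and the standard library are available. Lean on these libraries where they do the work, as an engineer would, in place of code of your own. Each camera call takes 0.05 s, during which the arm holds its last target. There are 200 camera calls.

TASK

A new roll of labels lies on the two bars of the roll stand, but the sliding tailstock is still clamped well back from it. Free the tailstock with the T-shaped knob on its top, push it along the bars until the roll is held between the two cones and lifted clear of the bars, and clamp the tailstock there by turning the knob tight again. Leave the small spare label roll and the blue tape behind the stand where they are.

Things in the scene. Friction and masses are not known exactly. Their poses are not given: they have to be found in the camera images.
- roll_stand: fixed steel stand, base plate 130 x 410 x 10 mm. Origin: under its middle, at table height; y runs along the two guide bars (12 mm thick, x = -30 and +30 mm, axes 35 mm up) towards the fixed headstock, an upright plate with a white cone. Axis of both cones: x = 0, 81 mm up. A low end plate (46 mm high) stands at y = -188 to -200 mm
- head_cone_tip (a point): tip of the fixed headstock cone, which points to -y of the stand. Both cones widen from 22 mm diameter at the tip to 50 mm over 24 mm of length (30 degrees to the axis)
- tailstock (a joint): travel of the tailstock along the stand's y axis towards the headstock, m: 0 fully back (where a start may have it), 0.110 end of travel, about 0.085 with the roll fully seated on both cones. Loose, it slides with about 3 N; lifting the roll takes 5 to 8 N more. Clamped, it holds more than 25 N
- push_face (a point): middle of the tailstock's flat rear face (looks to -y of the stand), 46 mm above the table. The tailstock is a grey block 92 mm wide, top 56 mm above the table, that runs 122 mm from this face towards +y; there an upright plate (12 mm thick, 68 mm wide, top 115 mm above the table) carries the white moving cone
- tail_cone_tip (a point): tip of the moving cone on the tailstock, which points to +y of the stand
- clamp_knob (a joint): angle of the black T-shaped clamp knob on the tailstock, rad, growing clockwise seen from above (tightening): 0 is the loose stop (bar along the stand's y axis), it bites from 0.75, is tight from 1.2, and 1.7 is the hard stop. It starts tight; turning takes up to about 0.2 N m
- knob_grip (a point): on the knob's vertical axis at mid-height of its bar, 92 mm above the table; the point's y axis runs along the bar, which is 62 mm long, 14 mm wide and 22 mm high, on a 23 mm thick hub. The knob's axis stands 42 mm in front of the rear face and 68 mm behind the upright plate
- new_roll: new roll of white labels, 90 mm in diameter and 90 mm long with an open 40 mm core, 350 g, lying along the bars between the two cones. Origin: its middle; y along its axis. Lying on the bars its axis is 76.2 mm above the table, fully seated on both cones 81.2 mm
- spare_roll: small roll of blank labels standing behind the stand, 68 mm diameter, 50 mm high; not to be moved. Origin under its middle
- tape: roll of blue tape lying flat behind the stand, 72 mm diameter, 25 mm high; not to be moved. Origin under its middle
There are look-alikes about, which are no part of the job. What is meant by the new_roll is not pink, and is the larger of those in its own colour.

How it is judged (in metres and radians):
On the way:
1. the clamp knob is turned loose, below 0.65 rad (value of joint clamp_knob below 0.65 rad), for 0.1 s.
At the end, for the whole second after the job is handed in: the roll hangs at rest between the two cones, its middle lifted at least 3 mm from where it lay on the bars (5 mm is fully seated) and its axis within 0.035 rad of the stand's, and the clamp knob is tight (above 1.2 rad) (z of new_roll in the frame of roll_stand between 0.0792 and 0.085 m and angle between the y axis of new_roll and the y axis of roll_stand, either way round below 0.035 rad and value of joint clamp_knob above 1.2 rad and linear speed of new_roll below 0.02 m/s); the robot touches nothing.
It fails at once if the spare roll or the tape is moved more than 30 mm (distance of any of spare_roll, tape from where it was at the start of the episode above 0.03 m).
It also fails if it takes over 51 s, if anything falls off the work surface, if the arm or the gripper's body presses on something with over 40 N, if the wrist force passes 120 N, or if a joint passes its speed limit or range.

## Working session

There is one attempt and no reset: what is moved stays moved. The work goes in short steps, Python scripts to look and compute and a tool call to move; the robot and the scene stay as the last step left them, time stands still between calls to the robot, and variables do not carry over. Pictures are saved under pics/ and viewed, about 8 in all and at most 12, crops included, and the job is handed in when it is done.

Besides the shell and the picture viewer there is one more tool, called after ">>>" as name([rows], argument=value, ...), one row to a line, values as JSON. apply_moves: Moves the arm, as the interface text tells. Scaled input: -1 to 1 covers 50 mm each way for a shift and 6 degrees each way for a turn. Its arguments: {"type":"object","properties":{"series":{"type":"array","items":{"type":"array","items":{"type":"array","items":{"type":"number"}}}},"claw":{"type":"number"}},"required":["series"]}

```bash
ls; mkdir -p pics; python3 - <<'E'
from cell import ctrl, viewer
import cv2, numpy as np
s=ctrl.read_state(); print(s)
a=[]
for n in ("side","top"):
    im=viewer.get_image(n); cv2.imwrite(f"pics/{n}0.png",im); a.append(im)
    i=viewer.camera_info(n); print(n,np.round(i["K"],1).tolist(),np.round(i["R"],4).tolist(),np.round(i["t"],1).tolist())
    for l in ("roll_stand","head_cone_tip","push_face","tail_cone_tip","knob_grip","new_roll","spare_roll","tape"):
        print(l,[(round(d["score"],2),round(d["location"][0]*560),round(d["location"][1]*420)) for d in viewer.find_in(n,l)][:3])
E
```

```text
pics
{'clock': 0.0, 'qpos': array([-1.3358561 ,  0.62936961,  0.03845263,  1.51834416, -0.02703928,
        0.99629687, -0.01999063]), 'qd': array([-7.51851331e-04,  9.15065362e-05, -1.61458702e-03,  1.84530567e-03,
        2.68566322e-04,  9.85597995e-04,  4.21807003e-04]), 'tau': array([ 8.70397398e-04, -5.63399220e+01,  1.22652322e+00, -1.93441558e+01,
        1.10910862e-02,  1.07439252e-02,  4.32508642e-06]), 'eef_pos': array([192.33270062, 620.25004601, 230.38168026]), 'tool_rot': array([-3.14159182e+00,  1.90002606e-03,  1.27003599e+00]), 'force': array([ 0.21746374,  0.42963818, -0.02346019]), 'torque': array([0.00909439, 0.03635405, 0.02314649]), 'width': 85.51721318223127}
side [[488.6, 0.0, 282.1], [0.0, 488.6, 212.5], [0.0, 0.0, 1.0]] [[0.9663, -0.2574, 0.008], [-0.1645, -0.641, -0.7497], [0.1981, 0.7231, -0.6618]] [-551.0, 165.5, 1006.2]
roll_stand [(0.82, 271, 262)]
head_cone_tip [(0.66, 271, 261)]
push_face [(0.61, 274, 245)]
tail_cone_tip [(0.65, 272, 245)]
knob_grip [(0.96, 274, 245)]
new_roll [(0.9, 268, 184), (0.75, 176, 196), (0.65, 181, 228)]
spare_roll [(0.77, 369, 220)]
tape [(0.73, 386, 274)]
top [[538.9, 0.0, 272.3], [0.0, 538.9, 215.2], [0.0, 0.0, 1.0]] [[0.029, -0.9993, -0.0218], [-0.9857, -0.0249, -0.1668], [0.1662, 0.0263, -0.9857]] [0.6, 600.1, 1423.6]
roll_stand [(0.62, 286, 244)]
head_cone_tip [(0.8, 287, 241)]
push_face [(0.76, 295, 238)]
tail_cone_tip [(0.89, 294, 238)]
knob_grip [(0.54, 304, 240)]
new_roll [(0.83, 237, 223), (0.77, 248, 303), (0.74, 204, 307)]
spare_roll []
tape []
```

```bash
python3 - <<'E'
import cv2
a=cv2.imread("pics/side0.png")[130:340,130:430]; b=cv2.imread("pics/top0.png")[130:340,150:430]
cv2.imwrite("pics/a.png",cv2.resize(a,None,fx=2.6,fy=2.6,interpolation=cv2.INTER_CUBIC))
cv2.imwrite("pics/b.png",cv2.resize(b,None,fx=2.8,fy=2.8,interpolation=cv2.INTER_CUBIC))
E
```

```text
(no output)
```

View pics/a.png

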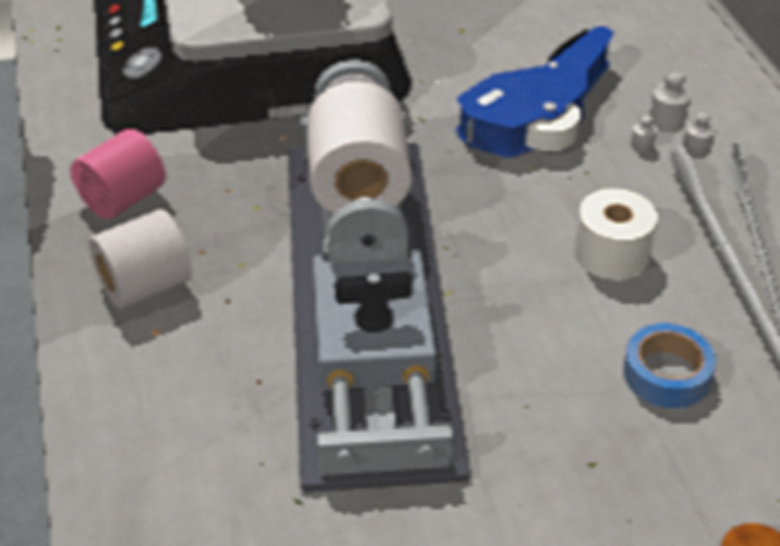

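View pics/b.png

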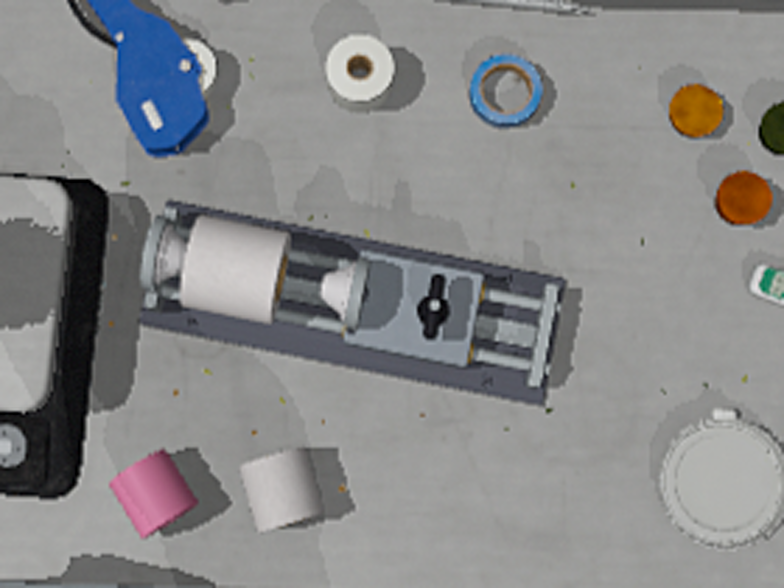

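```bash
cat > h.py <<'E'
from cell import ctrl, viewer
import cv2, numpy as np
from scipy.spatial.transform import Rotation as Ro
def back(n,uv,z):
    i=viewer.camera_info(n);K,R,t=map(np.array,(i["K"],i["R"],i["t"]))
    d=R.T@np.linalg.solve(K,[*uv,1]);o=-R.T@t
    return o+d*(z-o[2])/d[2]
E
python3 - <<'E'
from h import *
T=lambda u,v,z:back("top",(150+u/2.8,130+v/2.8),z)
c=[T(*p,10) for p in((168,200),(565,280),(545,405),(140,322))]
print(np.round(c),'ctr',np.mean(c,0))
ax=(c[0]+c[3]-c[1]-c[2]);print('yaw of y axis',np.degrees(np.arctan2(ax[1],ax[0])),np.linalg.norm(ax)/2)
S=lambda u,v,z:back("side",(130+u/2.6,130+v/2.6),z)
print('knob top',T(434,307,103),'side',S(374,279,103))
a,b=T(437,277,103),T(430,338,103);d=a-b;print('bar',d,np.degrees(np.arctan2(d[1],d[0])))
print('rear face top edge',T(485,270,56),T(468,364,56), S(318,358,56),S(436,354,56))
print('roll',T(235,270,121))
E
```

```text
[[ 642.  195.   10.]
 [ 570. -205.   10.]
 [ 446. -186.   10.]
 [ 517.  218.   10.]] ctr [543.68833375   5.55789715  10.        ]
yaw of y axis 79.93953224668391 408.17257493386813
knob top [528.30736194 -71.79648243 103.        ] side [531.54749457 -76.96852944 103.        ]
bar [57.44731726 -5.43850791  0.        ] -5.408044152562844
rear face top edge [ 571.45338253 -122.07185075   56.        ] [ 480.03459286 -107.02802664   56.        ] [ 479.46477411 -104.60016948   56.        ] [ 569.57427024 -123.57839151   56.        ]
roll [555.7711368  113.83103011 121.        ]
```

The roll to work on is the white one between the cones, near top-image (234,226). It is larger than the loose white roll at (250,305), and the other roll at (205,306) is pink. The knob is near (530,-73) at about 1.49 rad. I'll move above it while turning the jaws.

>>> apply_moves([
  [[-0.4,0.38,0,0,0,1],[-0.36,0.42,0,0,0,1],[-0.31,0.45,0,0,0,1],[-0.27,0.48,0,0,0,1],[-0.21,0.51,0,0,0,1]],
], claw=1)

```text
clock: 1.52
eef_pos: [253.4, 496.5, 231.5]
tool_rot: [-3.141, -0.0, 0.743]
force: [-0.1, 0.2, 0.8]
width: 85.4
```

>>> apply_moves([
  [[-0.16,0.53,0,0,0,1],[-0.1,0.54,0,0,0,1],[-0.05,0.55,0,0,0,1],[0.01,0.55,0,0,0,1],[0.07,0.55,0,0,0,1]],
])

```text
clock: 2.15
eef_pos: [313.9, 372.3, 231.5]
tool_rot: [-3.141, -0.0, 0.219]
force: [-0.5, 0.3, -0.8]
width: 85.2
```

>>> apply_moves([
  [[0.13,0.54,0,0,0,1],[0.18,0.52,0,0,0,1],[0.23,0.5,0,0,0,1],[0.28,0.47,0,0,0,1],[0.33,0.44,0,0,0,1]],
])

```text
clock: 2.78
eef_pos: [374.1, 247.5, 231.3]
tool_rot: [-3.141, -0.0, -0.308]
force: [-0.5, 0.2, 0.3]
width: 85.5
```

>>> apply_moves([
  [[0.38,0.4,0,0,0,1],[0.42,0.36,0,0,0,1],[0.45,0.31,0,0,0,1],[0.48,0.26,0,0,0,1],[0.51,0.21,0,0,0,1]],
])

```text
clock: 3.4
eef_pos: [434.7, 124.2, 231.3]
tool_rot: [-3.141, -0.0, -0.831]
force: [0.6, 0.3, 0.8]
width: 85.2
```

>>> apply_moves([
  [[0.53,0.16,0,0,0,1],[0.54,0.1,0,0,0,1],[0.55,0.05,0,0,0,1],[0.55,-0.01,0,0,0,1],[0.55,-0.07,0,0,0,1]],
])

```text
clock: 4.03
eef_pos: [494.8, -0.0, 231.3]
tool_rot: [-3.141, -0.0, -1.355]
force: [0.1, 0.5, -0.7]
width: 85.6
```

>>> apply_moves([
  [[0.54,-0.13,0,0,0,1],[0.52,-0.18,0,0,0,1],[0.5,-0.23,0,0,0,1],[0,0,0,0,0,0],[0,0,0,0,0,0]],
])

```text
clock: 4.65
eef_pos: [530.1, -72.6, 231.0]
tool_rot: [3.141, 0.001, -1.663]
force: [-0.1, 0.5, -0.3]
width: 85.6
```

```bash
python3 - <<'E'
from h import *
i=viewer.camera_info("wrist");print({k:np.round(v,3).tolist() for k,v in i.items()})
im=viewer.get_image("wrist");cv2.imwrite("pics/w1.png",im)
s=ctrl.read_state();print(s["eef_pos"],s["tool_rot"],s["qpos"])
E
```

```text
{'K': [[325.192, 0.0, 275.627], [0.0, 325.192, 216.013], [0.0, 0.0, 1.0]], 'R': [[-0.092, -0.996, -0.001], [-0.948, 0.087, 0.306], [-0.305, 0.029, -0.952]], 't': [-23.617, 469.892, 542.96]}
[530.07451573 -72.04626981 231.03373216] [ 3.14063932e+00  9.77578317e-04 -1.66175283e+00] [-0.45367962  0.59689418  0.84761382  1.85295755 -0.54814535  0.94409868
 -1.01817953]
```

View pics/w1.png

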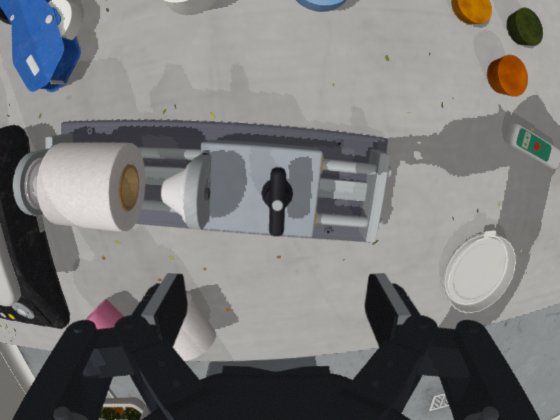

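```bash
cat >> h.py <<'E'
def wback(i,uv,z):
    K,R,t=map(np.array,(i["K"],i["R"],i["t"]))
    p=(np.array(uv)-K[:2,2])/K[0,0];r=np.linalg.norm(p)
    d=R.T@np.array([*(p/r*np.sin(r)),np.cos(r)]);o=-R.T@t
    return o+d*(z-o[2])/d[2]
E
python3 - <<'E'
from h import *
i=viewer.camera_info("wrist")
a,b=wback(i,(278.5,169),103),wback(i,(277,235),103)
print(a,b,(a+b)/2,np.degrees(np.arctan2(*(a-b)[1::-1])),np.linalg.norm(a-b))
p,q=wback(i,(322,152),56),wback(i,(315,236),56);print('rear edge',p,q,(p+q)/2, np.degrees(np.arctan2(*(p-q)[1::-1])))
print('cone tail tip / head-plate',wback(i,(166,192),81))
E
```

```text
[563.40204338 -77.6730109  103.        ] [504.57505284 -71.10468525 103.        ] [533.98854811 -74.38884807 103.        ] -6.3709705012258 59.19254782315919
rear edge [ 568.88407523 -121.37244193   56.        ] [ 481.58872635 -109.26764708   56.        ] [ 525.23640079 -115.32004451   56.        ] -7.894567728652797
cone tail tip / head-plate [548.9343984   31.69546199  81.        ]
```

>>> apply_moves([
  [[0.03,-0.06,0.8,0,0,0],[0,0,0.8,0,0,0],[0,0,0.8,0,0,0],[0,0,0.5,0,0,0],[0,0,0.24,0,0,0]],
])

```text
clock: 5.32
eef_pos: [532.6, -73.3, 73.1]
tool_rot: [3.14, 0.001, -1.661]
force: [0.1, -0.3, -0.4]
width: 85.1
```

>>> apply_moves([
  [[0,0,0,0,0,0],[0,0,0,0,0,0],[0,0,0,0,0,0],[0,0,0,0,0,0],[0,0,0,0,0,0]],
], claw=-1)

```text
clock: 5.95
eef_pos: [534.0, -74.1, 75.4]
tool_rot: [-3.14, 0.001, -1.662]
force: [-0.8, 0.2, 6.5]
width: 18.8
```

```bash
python3 - <<'E'
from h import *
s=ctrl.read_state();print({k:np.round(v,3) for k,v in s.items()})
E
```

```text
{'clock': np.float64(5.95), 'qpos': array([-0.304,  0.798,  0.624,  1.969, -0.788,  0.632, -0.819]), 'qd': array([ 0.001,  0.   , -0.001,  0.001,  0.   , -0.002,  0.001]), 'tau': array([ 6.7500e-01, -4.7131e+01,  9.3520e+00, -9.2270e+00,  7.2000e-02,
       -5.7300e-01,  7.0000e-03]), 'eef_pos': array([533.979, -74.073,  75.377]), 'tool_rot': array([-3.140e+00,  1.000e-03, -1.662e+00]), 'force': array([-0.767,  0.19 ,  6.545]), 'torque': array([ 0.365,  0.165, -0.043]), 'width': np.float64(18.841)}
```

>>> apply_moves([
  [[0,0,0,0,0,0],[0,0,0,0,0,0],[0,0,0,0,0,0],[0,0,0,0,0,0],[0,0,0,0,0,0]],
])

```text
clock: 6.58
eef_pos: [534.0, -74.1, 75.4]
tool_rot: [-3.14, 0.001, -1.662]
force: [-0.7, 1.5, 7.0]
width: 18.6
```

```bash
python3 - <<'E'
from h import *
im=viewer.get_image("wrist");cv2.imwrite("pics/w2.png",cv2.resize(im[120:400,150:430],None,fx=2,fy=2))
s=ctrl.read_state();print(s["eef_pos"],s["tool_rot"],s["force"],s["width"])
E
```

```text
[534.00113578 -74.04949315  75.39196955] [-3.14018381e+00  1.24974697e-03 -1.66191514e+00] [-0.74129056  1.88882927  6.68641998] 18.758084037300318
```

View pics/w2.png

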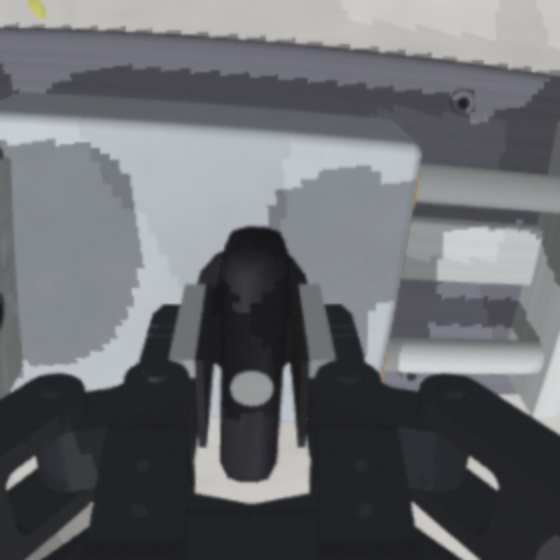

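>>> apply_moves([
  [[0,0,0,0,0,0],[0,0,-0.06,0,0,0],[0,0,-0.08,0,0,0],[0,0,-0.08,0,0,0],[0,0,0,0,0,0]],
], claw=-0.2)

```text
clock: 7.25
eef_pos: [533.7, -74.6, 85.7]
tool_rot: [-3.141, -0.0, -1.662]
force: [-0.0, 0.0, 0.5]
width: 34.1
```

>>> apply_moves([
  [[0,0,0,0,0,0],[0,0,0,0,0,0],[0,0,0,0,0,0],[0,0,0,0,0,0],[0,0,0,0,0,0]],
], claw=-1)

```text
clock: 7.88
eef_pos: [533.4, -74.0, 85.4]
tool_rot: [3.141, 0.001, -1.662]
force: [-0.3, 2.5, 5.7]
width: 12.5
```

>>> apply_moves([
  [[0,0,0,0,0,-1],[0,0,0,0,0,-1],[0,0,0,0,0,-1],[0,0,0,0,0,-1],[0,0,0,0,0,-1]],
])

```text
clock: 8.5
eef_pos: [533.3, -72.9, 85.4]
tool_rot: [-3.141, 0.002, -1.135]
force: [-0.1, 4.7, 6.5]
width: 12.4
```

>>> apply_moves([
  [[0,0,0,0,0,-1],[0,0,0,0,0,-1],[0,0,0,0,0,-1],[0,0,0,0,0,-1],[0,0,0,0,0,-1]],
])

```text
clock: 9.12
eef_pos: [532.3, -73.5, 85.4]
tool_rot: [-3.141, 0.003, -0.612]
force: [-3.9, 3.6, 7.1]
width: 12.6
```

```bash
python3 - <<'E'
from h import *
s=ctrl.read_state();print({k:np.round(v,3) for k,v in s.items()})
E
```

```text
{'clock': np.float64(9.125), 'qpos': array([-0.146,  0.715,  0.358,  1.961, -0.461,  0.548, -0.081]), 'qd': array([ 0.138, -0.04 , -0.226, -0.001,  0.268, -0.062,  0.572]), 'tau': array([ 4.8900e-01, -4.7073e+01,  6.9590e+00, -1.1736e+01,  2.3000e-02,
       -1.3710e+00, -4.5500e-01]), 'eef_pos': array([532.303, -73.479,  85.383]), 'tool_rot': array([-3.141e+00,  3.000e-03, -6.120e-01]), 'force': array([-3.878,  3.633,  7.137]), 'torque': array([ 0.609,  0.697, -0.196]), 'width': np.float64(12.597)}
```

>>> apply_moves([
  [[0,0,0,0,0,-1],[0,0,0,0,0,-1],[0,0,0,0,0,-1],[0,0,0,0,0,0],[0,0,0,0,0,0]],
])

```text
clock: 9.75
eef_pos: [531.6, -73.5, 85.3]
tool_rot: [-3.141, 0.004, -0.3]
force: [-3.6, 2.9, 9.4]
width: 12.6
```

>>> apply_moves([
  [[-0.02,-0.16,0,0,0,0],[-0.02,-0.16,0,0,0,0],[-0.02,-0.16,0,0,0,0],[-0.02,-0.16,0,0,0,0],[-0.02,-0.16,0,0,0,0]],
])

```text
clock: 10.38
eef_pos: [538.2, -36.1, 85.4]
tool_rot: [3.139, 0.003, -0.302]
force: [-5.4, -3.0, 8.4]
width: 12.7
```

```bash
python3 - <<'E'
from h import *
im=viewer.get_image("top");cv2.imwrite("pics/t2.png",cv2.resize(im[180:300,180:380],None,fx=3.5,fy=3.5,interpolation=cv2.INTER_CUBIC))
s=ctrl.read_state();print(s["eef_pos"],s["tool_rot"],s["force"],s["width"],s["torque"])
E
```

```text
[538.45184359 -34.41833806  85.3314311 ] [ 3.14062524  0.00379188 -0.30039093] [-5.22833193  0.45381201 10.29535972] 12.471332460732548 [-0.19347336  1.17509517  0.00999817]
```

View pics/t2.png

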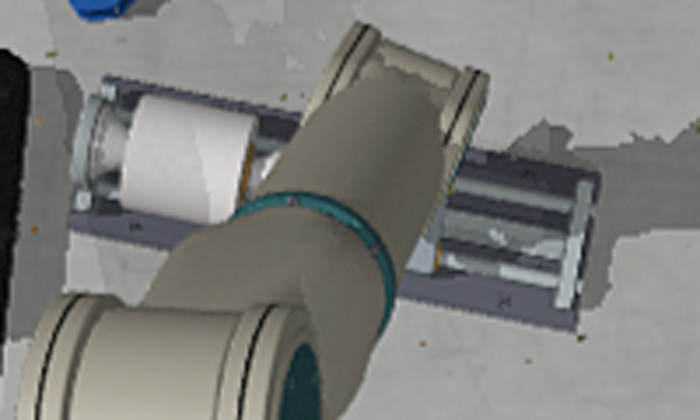

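>>> apply_moves([
  [[-0.01,-0.08,0,0,0,0],[-0.01,-0.08,0,0,0,0],[-0.01,-0.08,0,0,0,0],[-0.01,-0.08,0,0,0,0],[-0.01,-0.08,0,0,0,0]],
])

```text
clock: 11.05
eef_pos: [541.6, -16.7, 85.3]
tool_rot: [3.139, 0.004, -0.302]
force: [-5.7, -2.7, 8.0]
width: 12.1
```

>>> apply_moves([
  [[-0.01,-0.06,0,0,0,0],[-0.01,-0.06,0,0,0,0],[-0.01,-0.06,0,0,0,0],[-0.01,-0.06,0,0,0,0],[-0.01,-0.06,0,0,0,0]],
])

```text
clock: 11.68
eef_pos: [543.9, -3.4, 85.3]
tool_rot: [3.137, 0.002, -0.303]
force: [-5.2, -6.4, 8.5]
width: 12.4
```

```bash
python3 - <<'E'
from h import *
a=viewer.get_image("top")[180:300,180:380];b=viewer.get_image("side")[130:250,180:380]
cv2.imwrite("pics/t3.png",cv2.resize(np.vstack([a,b]),None,fx=2.5,fy=2.5,interpolation=cv2.INTER_CUBIC))
s=ctrl.read_state();print(s["eef_pos"],s["force"],s["width"])
E
```

```text
[543.99660393  -2.81472909  85.35122698] [-4.35124539 -4.19949371  8.06282811] 12.470663156762425
```

View pics/t3.png

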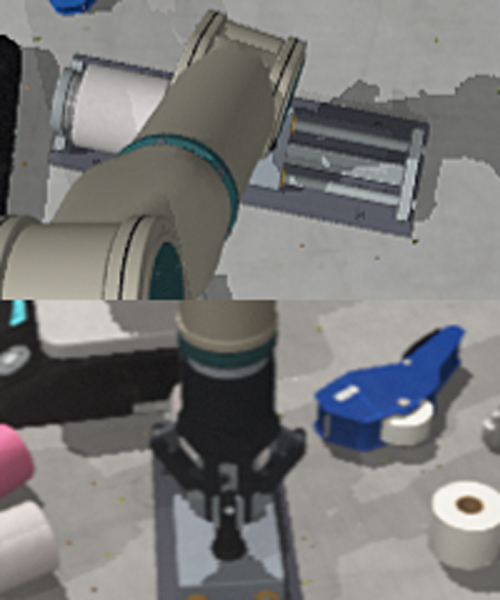

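>>> apply_moves([
  [[-0.005,-0.04,0,0,0,0],[-0.005,-0.04,0,0,0,0],[-0.005,-0.04,0,0,0,0],[0,0,0,0,0,0],[0,0,0,0,0,0]],
])

```text
clock: 12.4
eef_pos: [544.3, -1.4, 85.3]
tool_rot: [3.133, 0.002, -0.306]
force: [-6.7, -12.8, 8.8]
width: 12.4
```

>>> apply_moves([
  [[-0.005,-0.04,0,0,0,0],[-0.005,-0.04,0,0,0,0],[0,0,0,0,0,0],[0,0,0,0,0,0],[0,0,0,0,0,0]],
])

```text
clock: 13.02
eef_pos: [544.3, -0.9, 85.3]
tool_rot: [3.129, 0.001, -0.308]
force: [-8.3, -19.9, 9.6]
width: 12.4
```

```bash
python3 - <<'E'
from h import *
b=viewer.get_image("wrist");a=viewer.get_image("top")[180:300,180:300]
a=cv2.resize(a,(420,420),interpolation=cv2.INTER_CUBIC)
cv2.imwrite("pics/t4.png",cv2.resize(np.hstack([a,b]),None,fx=.81,fy=.81))
s=ctrl.read_state();print(s["eef_pos"],s["force"],s["width"])
E
```

```text
[544.30206276  -0.90211958  85.31854704] [ -9.00484025 -19.05441565   9.64657667] 12.630267285998274
```

View pics/t4.png

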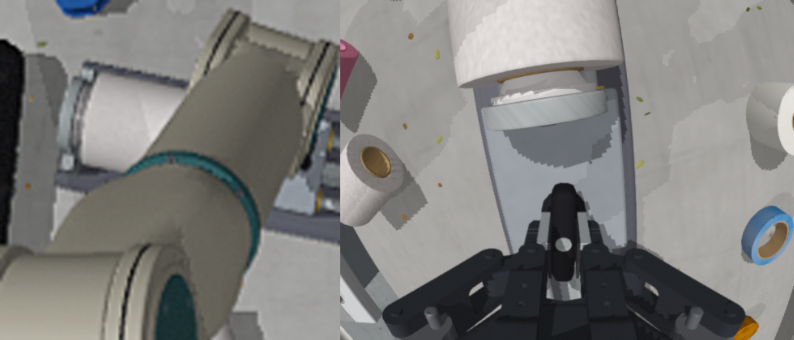

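>>> apply_moves([
  [[0,0,0,0,0,1],[0,0,0,0,0,1],[0,0,0,0,0,1],[0,0,0,0,0,1],[0,0,0,0,0,1]],
])

```text
clock: 13.75
eef_pos: [545.3, -1.5, 85.4]
tool_rot: [3.131, -0.008, -0.835]
force: [-7.1, -21.0, 4.3]
width: 12.7
```

>>> apply_moves([
  [[0,0,0,0,0,1],[0,0,0,0,0,1],[0,0,0,0,0,1],[0,0,0,0,0,1],[0,0,0,0,0,1]],
])

```text
clock: 14.38
eef_pos: [545.8, -2.5, 85.4]
tool_rot: [3.137, -0.016, -1.359]
force: [-5.9, -21.6, 1.6]
width: 12.5
```

>>> apply_moves([
  [[0,0,0,0,0,1],[0,0,0,0,0,1],[0,0,0,0,0,1],[0,0,0,0,0,0.5],[0,0,0,0,0,0]],
])

```text
clock: 15.0
eef_pos: [545.8, -3.3, 85.5]
tool_rot: [-3.139, -0.019, -1.723]
force: [-5.9, -23.9, 0.8]
width: 12.5
```

```bash
python3 - <<'E'
from h import *
s=ctrl.read_state();print({k:np.round(v,3) for k,v in s.items()})
E
```

```text
{'clock': np.float64(15.0), 'qpos': array([-0.485,  0.809,  0.695,  1.945, -0.79 ,  0.681, -1.021]), 'qd': array([ 0.004, -0.002, -0.005, -0.001,  0.   , -0.   ,  0.008]), 'tau': array([-12.729, -53.563,  -0.936, -15.183,  -4.468,   3.389,  -0.086]), 'eef_pos': array([545.794,  -3.349,  85.465]), 'tool_rot': array([-3.139, -0.019, -1.723]), 'force': array([ -5.925, -23.946,   0.826]), 'torque': array([-4.761,  1.272, -0.036]), 'width': np.float64(12.481)}
```

>>> apply_moves([
  [[0.04,0,0,0,0,0],[0.04,0,0,0,0,0],[0.04,0,0,0,0,0],[0.04,0,0,0,0,0],[0,0,0,0,0,0]],
])

```text
clock: 15.62
eef_pos: [545.7, -3.8, 85.5]
tool_rot: [-3.141, -0.008, -1.719]
force: [-3.3, -9.5, 3.4]
width: 12.8
```

>>> apply_moves([
  [[0.04,0,0,0,0,0],[0.04,0,0,0,0,0],[0.02,0,0,0,0,0],[0,0,0,0,0,0],[0,0,0,0,0,0]],
])

```text
clock: 16.25
eef_pos: [545.7, -4.0, 85.5]
tool_rot: [-3.142, -0.001, -1.715]
force: [-3.3, -2.8, 5.3]
width: 12.4
```

>>> apply_moves([
  [[0,0,0,0,0,0],[0,0,0,0,0,0],[0,0,0,0,0,0],[0,0,-0.3,0,0,0],[0,0,-0.6,0,0,0]],
], claw=0.2)

```text
clock: 16.88
eef_pos: [545.4, -2.8, 130.8]
tool_rot: [3.14, -0.0, -1.715]
force: [1.2, -0.2, 0.7]
width: 51.3
```

>>> apply_moves([
  [[0,0,-0.8,0,0,0],[0,0,-0.8,0,0,0],[0,0,-0.8,0,0,0],[0,0,0,0,0,0],[0,0,0,0,0,0]],
])

```text
clock: 17.5
eef_pos: [545.6, -2.5, 250.3]
tool_rot: [3.141, 0.001, -1.714]
force: [-0.0, 0.7, -0.9]
width: 51.4
```

```bash
python3 - <<'E'
from h import *
i=viewer.camera_info("wrist");np.savez("w5.npz",**i)
b=viewer.get_image("wrist");cv2.imwrite("pics/w5.png",b)
cv2.imwrite("pics/side5.png",viewer.get_image("side"))
s=ctrl.read_state();print(s["eef_pos"],s["force"],s["width"])
cv2.imwrite("pics/w5b.png",cv2.resize(b[60:360,0:400],None,fx=2,fy=2,interpolation=cv2.INTER_CUBIC))
E
```

```text
[545.1820422   -2.49645619 249.42662607] [ 0.69997802 -0.08708947 -0.41771771] 51.680659314219064
```

View pics/w5b.png

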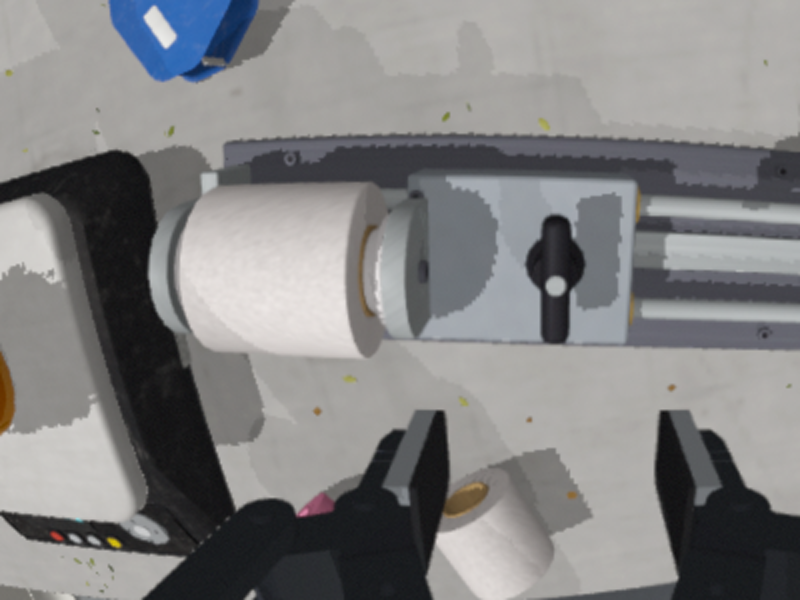

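```bash
cat >> h.py <<'E'
def wproj(i,X):
    K,R,t=map(np.array,(i["K"],i["R"],i["t"]))
    c=np.asarray(X)@R.T+t;rho=np.hypot(c[:,0],c[:,1]);th=np.arctan2(rho,c[:,2])
    return K[:2,2]+K[0,0]*(c[:,:2]/rho[:,None])*th[:,None]
E
python3 - <<'E'
from h import *
i=dict(np.load("w5.npz"));P=lambda u,v,z:wback(i,(u/2,60+v/2),z)
a,b=P(556,215,103),P(554,343,103);print('bar',(a+b)/2,np.degrees(np.arctan2(*(a-b)[1::-1])))
p,q=P(637,180,56),P(630,343,56);m=(p+q)/2;print('rear',m,np.degrees(np.arctan2(*(p-q)[1::-1])),np.linalg.norm(p-q))
p2,q2=P(225,143,10),P(798,155,10);d=p2-q2;print('far base edge yaw',np.degrees(np.arctan2(d[1],d[0])))
print('cam',-i["R"].T@i["t"])
y=np.radians(80);ay=np.array([np.cos(y),np.sin(y),0]);ax=np.array([ay[1],-ay[0],0])
m[2]=0
# keep axis line through knob-centred estimate
im=cv2.imread("pics/w5.png");Z=4;x0,y0,w,h=70,130,190,120
im=cv2.resize(im[y0:y0+h,x0:x0+w],None,fx=Z,fy=Z,interpolation=cv2.INTER_CUBIC)
t=np.linspace(0,2*np.pi,200)
def circ(yy,z,r,col):
    X=m+ay*yy+np.cos(t)[:,None]*r*ax+(z+np.sin(t)*r)[:,None]*[0,0,1]
    u=(wproj(i,X)-[x0-.0,y0])*Z
    cv2.polylines(im,[u.astype(int)],True,col,1)
circ(110,81,34,(0,255,0));circ(122,81,34,(0,255,0))
circ(122+8.6,81.2,45,(0,0,255));circ(220.6,81.2,45,(0,0,255))
circ(122+8.6,76.2,45,(255,0,0));circ(220.6,76.2,45,(255,0,0))
cv2.imwrite("pics/ov.png",im)
E
```

```text
bar [546.57150328  -4.48138498 103.        ] -9.012583435132873
rear [537.29287216 -45.91850321  56.        ] -8.783429453650488 90.06918278039707
far base edge yaw 79.91442396017057
cam [623.71382561 -14.22650668 392.33280904]
```

View pics/ov.png

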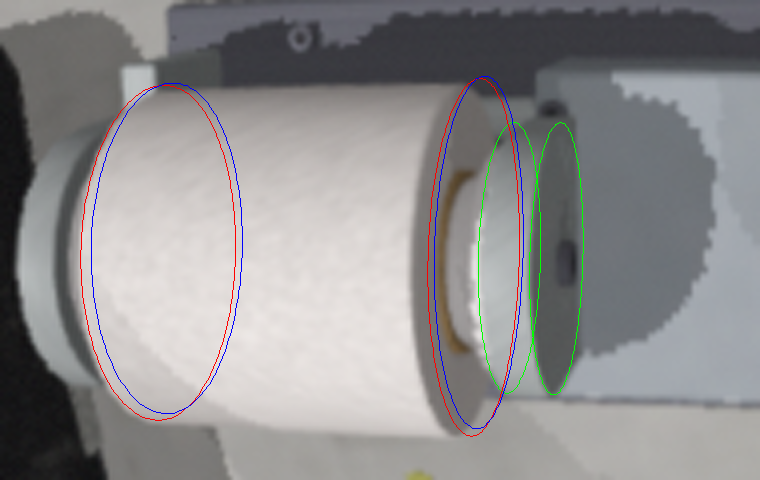

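>>> apply_moves([
  [[-0.7,0.55,0,0,0,0],[-0.7,0.55,0.2,0,0,0],[-0.6,0.5,0.3,0,0,0],[0,0,0,0,0,0],[0,0,0,0,0,0]],
])

```text
clock: 18.23
eef_pos: [481.3, 107.0, 225.0]
tool_rot: [3.142, -0.001, -1.715]
force: [0.7, 0.5, 0.2]
width: 51.4
```

```bash
python3 - <<'E'
from h import *
i=viewer.camera_info("wrist");np.savez("w6.npz",**i)
b=viewer.get_image("wrist");cv2.imwrite("pics/w6.png",b)
s=ctrl.read_state();print(s["eef_pos"],-i["R"].T@i["t"])
cv2.imwrite("pics/w6b.png",cv2.resize(b[60:300,120:440],None,fx=2.5,fy=2.5,interpolation=cv2.INTER_CUBIC))
E
```

```text
[481.70116898 106.48704937 225.32798429] [559.42584064  95.4486879  367.04614534]
```

View pics/w6b.png

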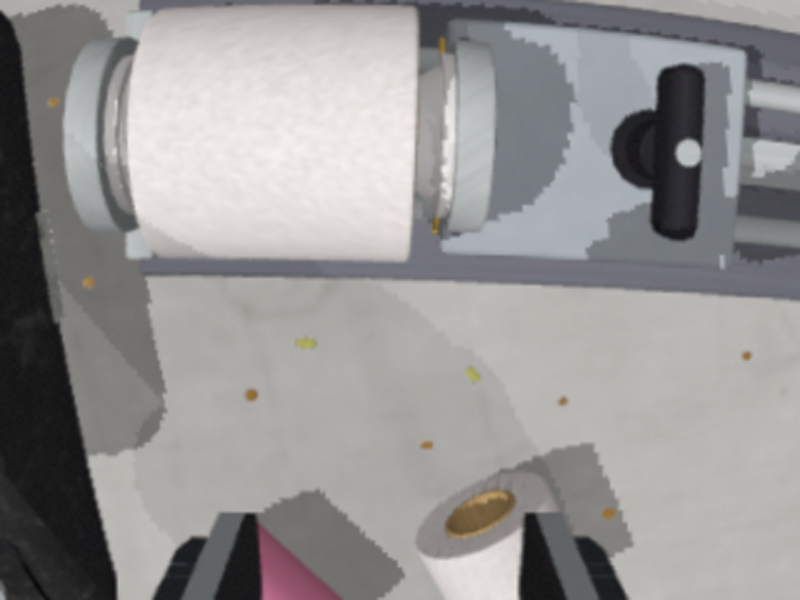

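```bash
python3 - <<'E'
from h import *
i=dict(np.load("w6.npz"));P=lambda u,v,z:wback(i,(120+u/2.5,60+v/2.5),z)
ay=np.array([np.cos(np.radians(80)),np.sin(np.radians(80)),0]);O=np.array([543.7,5.6,0])
for n,u,v,z in(("tailplate front",457,130,115),("tail plate rear",495,130,115),("roll rear z126",418,130,126),("roll rear z121",418,130,121),("roll head 126",131,130,126),("roll head 121",131,130,121),("head plate front",105,130,115),("head plate back",66,130,115)):
    print(n,round((P(u,v,z)-O)@ay,1))
for z in (121,126):
    for u,v in((425,5),(410,260),(145,8),(137,255)): print(z,np.round(P(u,v,z-45),0), round((P(u,v,z-45)-O)@ay,1))
E
```

```text
tailplate front 70.3
tail plate rear 58.6
roll rear z126 82.7
roll rear z121 82.5
roll head 126 168.8
roll head 121 170.4
head plate front 181.2
head plate back 194.8
121 [605.  76.  76.] 79.9
121 [515.  94.  76.] 82.1
121 [622. 175.  76.] 180.3
121 [533. 194.  76.] 183.3
126 [604.  76.  81.] 80.1
126 [515.  94.  81.] 82.2
126 [621. 173.  81.] 178.7
126 [533. 192.  81.] 181.8
```

The visible gaps are ambiguous (about 12 mm, 8.6 mm when fully seated). I'll check the lift by touch, comparing the height of the roll's top with the top of the tail plate. Fully seated should give 11.2 mm, lying on the bars 6.2 mm.

>>> apply_moves([
  [[-0.2,-0.82,0,0,0,0],[-0.2,-0.82,0,0,0,0],[0,0,0.7,0,0,0],[0,0,0.7,0,0,0],[0,0,0,0,0,0]],
], claw=-1)

```text
clock: 18.9
eef_pos: [564.0, 114.1, 153.4]
tool_rot: [3.137, -0.002, -1.717]
force: [-0.8, -0.5, 0.2]
width: 0.2
```

>>> apply_moves([
  [[0,0,0.2,0,0,0],[0,0,0.12,0,0,0],[0,0,0.12,0,0,0],[0,0,0,0,0,0],[0,0,0,0,0,0]],
])

```text
clock: 19.52
eef_pos: [565.3, 115.7, 133.6]
tool_rot: [-3.141, 0.0, -1.714]
force: [0.0, -1.4, -0.3]
width: 0.1
```

>>> apply_moves([
  [[0,0,0.06,0,0,0],[0,0,0.04,0,0,0],[0,0,0.04,0,0,0],[0,0,0,0,0,0],[0,0,0,0,0,0]],
])

```text
clock: 20.15
eef_pos: [565.1, 115.7, 126.3]
tool_rot: [3.141, -0.0, -1.714]
force: [-0.6, 0.2, 0.8]
width: -0.0
```

>>> apply_moves([
  [[0,0,0.02,0,0,0],[0,0,0.02,0,0,0],[0,0,0,0,0,0],[0,0,0,0,0,0],[0,0,0,0,0,0]],
])

```text
clock: 20.78
eef_pos: [565.3, 115.6, 126.0]
tool_rot: [-3.141, 0.001, -1.715]
force: [-2.7, 0.4, 14.2]
width: -0.0
```

The roll's top is at 126.0 mm, against 126.2 fully seated and 121.2 on the bars, so the roll is seated. Now retreating.

>>> apply_moves([
  [[0,0,-0.3,0,0,0],[0,0,-0.8,0,0,0],[0,0,-0.8,0,0,0],[0,0.8,-0.5,0,0,0],[0,0,0,0,0,0]],
])

```text
clock: 21.4
eef_pos: [524.5, 121.9, 246.2]
tool_rot: [-3.141, 0.002, -1.714]
force: [0.7, 1.0, 0.1]
width: -0.0
```

>>> apply_moves([
  [[0,0.9,0,0,0,0],[0,0.2,0,0,0,0],[0,0,0,0,0,0],[0,0,0,0,0,0],[0,0,0,0,0,0]],
])

```text
clock: 22.02
eef_pos: [472.2, 128.9, 244.3]
tool_rot: [-3.141, -0.001, -1.715]
force: [-0.5, 0.0, -0.3]
width: 0.0
```

```bash
python3 - <<'E'
from h import *
b=viewer.get_image("wrist");a=viewer.get_image("side")[130:340,130:430]
s=ctrl.read_state();print(s["eef_pos"],s["force"])
cv2.imwrite("pics/f.png",np.hstack([cv2.resize(b,(440,330)),cv2.resize(a,(350,330))]))
E
```

```text
[471.77715999 128.93334285 244.21717717] [ 0.5578592   0.27492146 -0.18965904]
```

View pics/f.png

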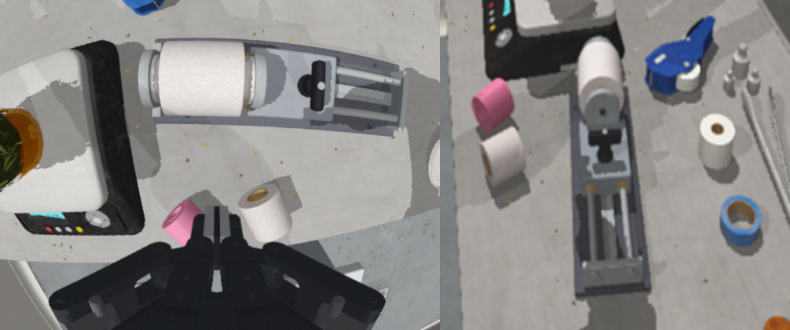

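The roll sits between both cones (wrist view, about (205,78)). The knob bar is across the stand at (318,85), so it is tight. The spare roll and tape have not moved, and the gripper is clear. Handing in.

```bash
python3 -c "
from cell import ctrl
print(ctrl.finish_job())"
```

```text
the job is handed in; nothing more can be done
None
```

I freed the tailstock, pushed it about 72 mm until it stopped against the roll at roughly 20 N, and turned the knob tight while holding that push. I handed the job in at about 22 s of the 51 s limit; no verdict is reported.

- **Roll height:** touching the top of the roll with shut fingers gave 126.0 mm. Fully seated is 126.2 mm and lying on the bars is 121.2 mm, so the roll is seated.
- **Knob:** the bar measures about 1.55 rad from the stand's axis, above the 1.2 rad needed.
- **Rest of the scene:** in the last pictures the spare roll and tape are where they were, and the gripper touches nothing.
- **Disagreement:** the camera put the gaps between roll and cone plates at 11–12 mm, against 8.6 mm when fully seated. The same picture also measured the roll 2–4 mm too short, so I trusted the touch check. I did not touch the tail plate as a second reference.
- **First grip:** the first close on the knob caught its hub (18.8 mm opening), so I opened, raised about 10 mm and gripped the bar again.

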